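# Clear the deck corner and hold the sample block against both fences

## Robot

A 6-joint arm with a two-finger parallel gripper is mounted at the origin on the work surface. World frame = base frame: x ahead of the robot, y to its left, z up, the work surface at z = 0. Lengths are in mm, angles in rad, forces in N, time in s.
With the tool pointing down it reaches from about 275 to 1000 mm from the base axis. Payload 8.4 kg.
Tool frame: the origin (TCP) lies midway between the tips of the shut fingers; the grasp point (between the pads) lies arm.pinch_z behind it (arm.pinch_z is the distance from the TCP to the grasp point, in mm); y points along the fingers, z is the direction in which the jaws open and shut, and the axes are right-handed (so a half turn about y gives the same grasp; the last joint's range is limited). The gripper opens to 85 mm and grips with 20 to 120 N. Pads are 22 mm wide; open, the fingers measure 114 mm over their backs; the gripper's body (76 mm by 85 mm) begins 54 mm behind the grasp point. The pads swing forward as they close: fully open they stand 13 mm farther back than shut.
Start: joints at [-1.206, 0.353, 1.633, -0, 1.155, -0.002], TCP at [224.143, -583.428, 231.281] pointing down, gripper open.
Joint ranges: [-2.63, 2.63], [-0.92, 2.1], [0.06, 2.66], [-1.3, 4.44], [0, 2.69], [-3.02, 3.02]. Speed limits (rad/s): [2.22, 2.22, 2.79, 3.14, 3.14, 3.14].

## Interface

Orientations are given as a rotation vector (axis times angle).
In Python, from cell import arm, get_image gives the robot as it stands.
- The arm moves only by the tool drive_tool, never from a script. Its argument "targets" is a list of rows, each an object with "slide": the shift along the tool's x, y, z each as a share of 0.03 m, from -1 to 1, a list of three; "twist": the turn, a rotation vector about the tool's x, y, z each as a share of 0.08 rad, from -1 to 1, a list of three; "grip": the opening, from 0 (shut) to 1 (fully open). A call has 1 to 20 rows; each row shifts and turns the pose as measured when the row begins, along the tool's axes as they then stand; what a row does not reach is not made up. A row lasts 1/12 s, in which the tool goes at most 41.7 mm and 7.16 degrees, less where a joint would pass 70% of its speed; a pose out of reach is approached as far as the arm can. A call with a number of a shift or a turn outside -1 to 1 is refused whole. A call with a gripper value outside its range is refused whole. The fingers move at their own pace and stop on an object; "newtons" is the grip in N (left out, the last holds). Time passes only in rows, so rows that do not move let the fingers close. It gives the time, the measured TCP pose, the force and the opening at its end, in the units of the state.
- arm.get_obs(): the state, without advancing time (a new reading comes with each control period).
- get_image(name): name is "scene" or "top" or "wrist"; returns a dict with "img" (420x560x3 uint8, red, green, blue), "depth" (420x560 float32, mm along the optical axis (not along the pixel's ray), 0 where there is no reading), "intrinsics" (3x3 intrinsics, pixels), "R" (3x3) and "t" (3): a world point X has camera coordinates R X + t; the wrist camera has in their place "hand_eye" (4x4, takes a point from camera to tool coordinates, whose origin is the TCP and whose axes are the tool frame's). Camera axes: x right, y down, z forward; pixel columns grow to the right and rows downward; lengths in mm; the calibration is good to about 2 mm. A picture is of the moment at which its call begins: read the wrist's pose just before it.
- arm.sign_off(): hands the job in, once; it reports no verdict.
The state is a dict: "t": time; "qpos": joint angles; "qd": joint speeds; "effort": joint torques, N m; "eef_pos": TCP position; "ee_rot": TCP orientation; "contact_force": force on the tool from outside, world axes, zero at the start; "moment": the same for the moment, N m; "width": opening from 0.0 (shut) to 1.0 (fully open).
Only numpy, scipy, OpenCV 4.12 (cv2) and the standard library are available. Lean on these libraries where they do the work, as an engineer would, in place of code of your own. Each camera call takes 0.05 s, during which the arm holds its last target.

## Task

The long sample block has to sit in the fenced corner of the white autosampler deck, but a vial was left standing there: first take that vial off the deck and stand it upright in the grey tray beside the other two, and let go of it. Then bring the long block onto the deck, flat, with its long side along the far fence, and press it gently into the corner so that it touches both fences at once; finish while still holding it pressed there with the gripper, so that I can pin it down. Leave the short block and everything else where it is.

Things in the scene. Friction and masses are not known exactly. Their poses are not given: they have to be found in the camera images.
- deck: White plastic plate 200 x 200 x 12 mm fixed flat on the bench. Origin: centre of its underside (top at z = 12 mm); x points roughly away from the robot to the far fence, y to the robot's left, away from the side fence. Inner fence faces, in this frame: x = +90 mm (far), y = -90 mm (side), so the corner is at (+90, -90) mm. Near and left edges are open. Deck and fences are rigid.
- far_fence: Steel bar 10 mm thick, 200 mm long, fixed along the deck's far edge; its top is 32 mm above the bench (20 mm above the deck). Origin: centre of its foot at bench level, at (95, 0, 0) mm in the deck's frame; axes as the deck's.
- side_fence: Steel bar like the far one, 10 mm thick, along the deck's right-hand edge (seen from the robot), top 32 mm above the bench. Origin: at bench level, at (0, -95, 0) mm in the deck's frame; axes as the deck's.
- long_block: Loose aluminium block 64 (x) x 100 (y) x 30 mm, 0.35 to 0.65 kg, with 2 rows of 4 dark inserts on top and an upright grip bar along the middle: 14 thick (x), 60 long (y), from z = 30 to 66 mm; take it across the bar. Origin: centre of its underside. Starts on the bench left of the deck. Either long side may meet the far fence; home, its centre is at (+58, -40) mm in the deck's frame.
- short_block: A half-length block of the same make, to be left alone: 64 mm (x) x 50 mm (y) x 30 mm with two rows of two inserts and a 30 mm long bar. Origin: centre of the underside. It stands on the bench near the long block, either may be the nearer.
- stray_vial: The vial left on the deck: amber glass, 28 mm diameter, 43 mm high, with a white cap of 24 mm diameter, 55 mm high in all; about 35 g. Origin: centre of its underside, z up. It stands where the long block must go, its centre 35 to 60 mm from each fence's inner face.
- tray: Grey open tray fixed on the bench to the robot's left, 140 x 140 mm outside, walls 5 mm thick and 25 mm high, floor 5 mm thick. Origin: centre of its underside; x roughly away from the robot, y to the left. Two vials stand in its left part (y about +35 mm, x about -33 and +33 mm); the part with y below 0 is free.
- vial_b: A vial like the stray one, standing in the left part of the tray, nearer the robot. Origin: centre of its underside. Leave it.
- vial_c: A vial like the stray one, standing in the left part of the tray, farther from the robot. Origin: centre of its underside. Leave it.
- dish: Shallow white dish, 90 mm diameter, 16 mm high, on the bench beyond the work. Leave it.
- wash_bottle: White bottle, 60 mm diameter, 150 mm high, standing far left. Leave it.
- driver: Screwdriver lying on the bench, near right of the deck. Leave it.
Things that resemble listed ones, but are neither listed nor needed, are in the scene too. Leave any green or orange look-alike of the long_block alone. Leave any blue look-alike of the stray_vial alone.

How it is judged (in metres and radians):
On the way:
1. the stray vial stands upright on the floor of the tray and is let go (x of stray_vial in the frame of tray between -0.056 and 0.056 m and y of stray_vial in the frame of tray between -0.056 and 0.056 m and z of stray_vial in the frame of tray below 0.012 m and angle between stray_vial's own z axis and vertical below 0.12 rad and contact force between stray_vial and the fingers below 0.05 N and linear speed of stray_vial below 0.02 m/s), for 0.2 s.
At the end, for the whole second after the job is handed in: Stray vial upright (0.12 rad) on the tray floor, let go. Long block flat on the deck (3 mm, 0.05 rad), long side along the far fence (0.05 rad), within 4 mm of the corner, at rest, pushing each fence with over 1 N, the gripper still touching it with over 1 N (all of step 1 and contact force between long_block and far_fence above 1 N and contact force between long_block and side_fence above 1 N and contact force between long_block and the fingers above 1 N and angle between the y axis of long_block and the y axis of deck, either way round below 0.05 rad and angle between long_block's own z axis and vertical below 0.05 rad and z of long_block in the frame of deck below 0.015 m and x of long_block in the frame of deck above 0.054 m and y of long_block in the frame of deck below -0.036 m and linear speed of long_block below 0.01 m/s); the arm keeps its last pose, push and grip.
It fails at once if the block is pushed against a fence with more than 60 N (contact force between long_block and far_fence above 60 N or contact force between long_block and side_fence above 60 N).
It fails at once if the short block, another vial, the dish, the bottle or the screwdriver is moved by more than 30 mm (distance of any of short_block, vial_b, vial_c, dish, wash_bottle, driver from where it was at the start of the episode above 0.03 m).
It also fails if it takes over 72 s, if anything falls off the work surface, if the arm or the gripper's body presses on something with over 40 N, if the wrist force passes 120 N, or if a joint passes its speed limit or range.

## Working session

There is one attempt and no reset: what is moved stays moved. The work goes in short steps, Python scripts to look and compute and a tool call to move; the robot and the scene stay as the last step left them, time stands still between calls to the robot, and variables do not carry over. Pictures are saved under pics/ and viewed, and the job is handed in when it is done.

Besides the shell and the picture viewer there is one more tool, called after "Emit:" as name(argument=value, ...) on one line, values as JSON. drive_tool: Moves the arm, as the interface text tells. Its arguments: {"type":"object","properties":{"targets":{"type":"array","items":{"type":"object","properties":{"slide":{"type":"array","items":{"type":"number","minimum":-1,"maximum":1}},"twist":{"type":"array","items":{"type":"number","minimum":-1,"maximum":1}},"grip":{"type":"number"}}}},"newtons":{"type":"number"}},"required":["targets"]}

```bash
mkdir -p pics; ls; cat > h.py <<'E'
import numpy as np, cv2
from scipy.spatial.transform import Rotation as Ro
from cell import arm, get_image
def save(n,f):
    g=get_image(n); cv2.imwrite('pics/'+f+'.png',cv2.cvtColor(g['img'],cv2.COLOR_RGB2BGR)); np.savez('pics/'+f+'.npz',**{k:np.array(v) for k,v in g.items()}); return g
def world(g,u,v,z=None):
    K=np.array(g['intrinsics']);R=np.array(g['R']);t=np.array(g['t'])
    r=R.T@np.linalg.inv(K)@np.array([u,v,1.]);c=-R.T@t
    if z is None: return c+r*g['depth'][int(v),int(u)]
    return c+r*(z-c[2])/r[2]
def proj(g,X):
    p=np.array(g['R'])@np.array(X,float)+np.array(g['t']);p=np.array(g['intrinsics'])@p;return p[:2]/p[2]
E
python3 - <<'E'
from h import *
print(arm.get_obs(), arm.pinch_z)
for n in('scene','top','wrist'):
    g=save(n,n+'0')
    if n!='wrist': print(n,np.array(g['intrinsics'])[0],-np.array(g['R']).T@g['t'])
    else: print(g['hand_eye'])
E
```

```text
pics
{'t': 0.0, 'qpos': array([-1.20639759e+00,  3.53638185e-01,  1.63411147e+00,  1.08094231e-05,
        1.15520221e+00, -2.42346897e-03]), 'qd': array([ 0.00044072,  0.00101463,  0.00074108,  0.00012355, -0.00066991,
       -0.00080377]), 'effort': array([-1.67140137e-03, -6.05254483e+01, -3.42069197e+01, -2.96036501e-05,
        9.31978662e-03, -3.52646040e-06]), 'eef_pos': array([ 223.98133039, -582.99150086,  230.57760089]), 'ee_rot': array([-0.37518554,  2.02270842, -2.01995611]), 'contact_force': array([-0.17964789, -0.45886227,  0.39789614]), 'moment': array([0.01017838, 0.05640853, 0.01836924]), 'width': 1.0015972123086845} 18.700000000000003
scene [440.00967544   0.         280.3854259 ] [1331.12853363  169.20105205  689.62664563]
top [389.64888536   0.         276.74988879] [361.85076193   8.78145517 949.6923762 ]
[[ 9.25685522e-04  9.62863024e-01  2.69988779e-01 -6.81137260e+01]
 [ 6.26026640e-04 -2.69989399e-01  9.62863091e-01 -1.43022967e+02]
 [ 9.99999376e-01 -7.22288255e-04 -8.52703182e-04  2.97718225e-01]
 [ 0.00000000e+00  0.00000000e+00  0.00000000e+00  1.00000000e+00]]
```

View pics/top0.png

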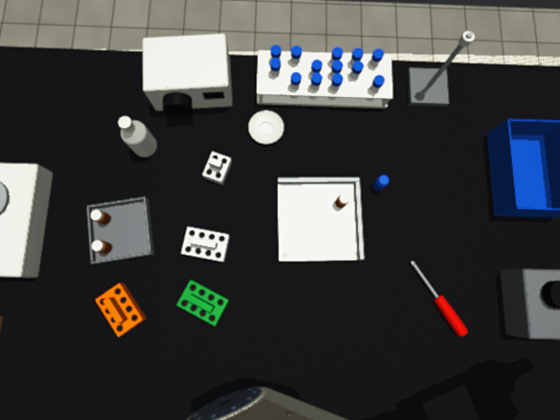

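View pics/scene0.png

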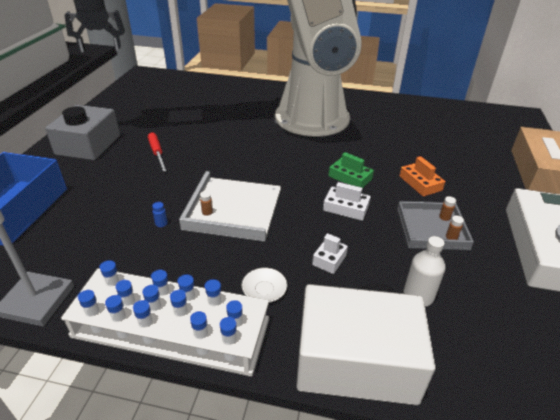

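```bash
python3 - <<'E'
from h import *
im=cv2.imread('pics/top0.png')
g=dict(np.load('pics/top0.npz'))
o=arm.get_obs();R=Ro.from_rotvec(o['ee_rot']).as_matrix();print(R.round(3))
print(g['R'].round(3))
E
```

```text
[[-0.933 -0.     0.359]
 [-0.359  0.001 -0.933]
 [-0.    -1.    -0.001]]
[[ 0.022 -0.999  0.025]
 [-0.98  -0.027 -0.196]
 [ 0.197 -0.02  -0.98 ]]
```

The top view shows the deck at about (320,220) with the stray vial at (341,202). The tray is at (120,230), the long white block at (205,243), the short block at (217,167), and the green look-alike at (203,302). I'll enlarge it to measure.

```bash
python3 - <<'E'
import cv2
im=cv2.imread('pics/top0.png')
a=cv2.resize(im[165:275,265:375],None,fx=5,fy=5,interpolation=cv2.INTER_CUBIC)
b=cv2.resize(im[185:275,75:240],None,fx=4.8,fy=4.8,interpolation=cv2.INTER_CUBIC)
for im_,x0,y0,s in((a,265,165,5),(b,75,185,4.8)):
    for k in range(0,170,10):
        x=int(k*s)
        if x<im_.shape[1]: cv2.line(im_,(x,0),(x,6),(0,255,255),1);cv2.putText(im_,str(x0+k),(x,16),0,.35,(0,255,255),1)
        if x<im_.shape[0]: cv2.line(im_,(0,x),(6,x),(0,255,255),1);cv2.putText(im_,str(y0+k),(8,x+4),0,.35,(0,255,255),1)
cv2.imwrite('pics/ca.png',a);cv2.imwrite('pics/cb.png',b)
E
```

```text
(no output)
```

View pics/ca.png

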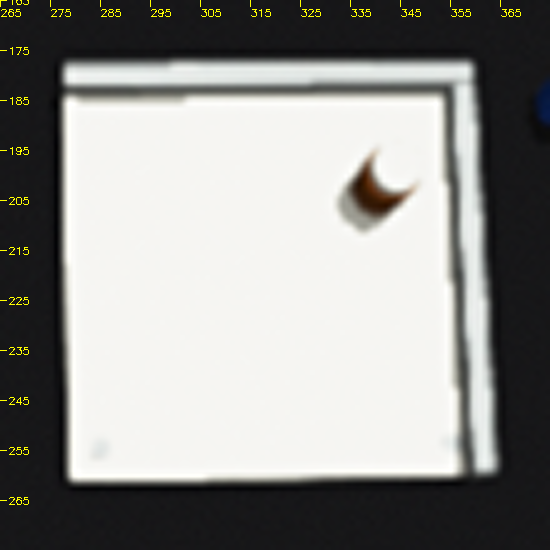

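View pics/cb.png

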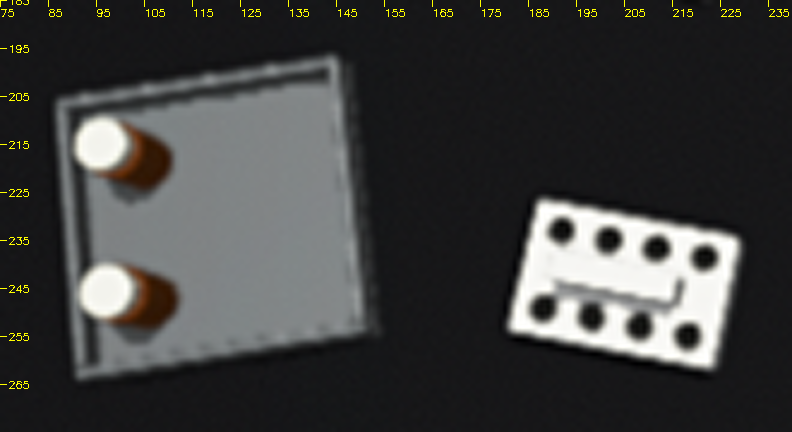

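```bash
cat >> h.py <<'E'
from scipy.optimize import least_squares
def fit(g,pts,px,x0):
    pts=np.array(pts,float);px=np.array(px,float)
    def f(p):
        c,s=np.cos(p[2]),np.sin(p[2]);W=np.c_[p[0]+c*pts[:,0]-s*pts[:,1],p[1]+s*pts[:,0]+c*pts[:,1],pts[:,2]]
        return np.concatenate([proj(g,w)-q for w,q in zip(W,px)])
    r=least_squares(f,x0);return r.x,r.fun.reshape(-1,2)
E
python3 - <<'E'
from h import *
g=dict(np.load('pics/top0.npz'))
o=-.4
A=np.array
def rep(n,p,q,x0):
    x,r=fit(g,p,A(q)+o,x0);print(n,x.round(4),'res',r.round(1).tolist())
rep('deck',[(100,100,32),(100,-100,32),(-100,-100,32),(-100,-90,32),(-100,100,12)],[(277.5,177.3),(359.8,177.3),(364.5,259.3),(359.8,259.6),(278.7,261.2)],[600,-80,0])
rep('tray',[(70,70,25),(70,-70,25),(-70,-70,25),(-70,70,25)],[(86.9,205.8),(144.8,196.9),(151,254.2),(91.3,263.8)],[500,380,0])
rep('long',[(32,50,30),(32,-50,30),(-32,-50,30),(-32,50,30)],[(187.5,226),(229.4,234.6),(224.2,262.1),(180.8,254.4)],[500,200,0])
# depth checks
for u,v in((300,230),(320,180),(205,231),(120,230),(100,215),(203,243)):
    print(u,v,world(g,u,v).round(1))
H=np.array([[world(g,u,v) for u in range(265,370)] for v in range(165,270)])
m=(H[...,2]>40)&(H[...,2]<80)
print('vial pts',m.sum()); P=H[m]; t=P[P[:,2]>62]; print(len(t),t.mean(0),t.min(0),t.max(0))
v,u=np.nonzero(m);print(u.min()+265,u.max()+265,v.min()+165,v.max()+165)
H=np.array([[world(g,u,v) for u in range(175,235)] for v in range(220,265)])
m=(H[...,2]>58)&(H[...,2]<75);P=H[m];print('bar',len(P),P.mean(0),np.ptp(P,0))
c,a=cv2.minAreaRect(P[:,:2].astype(np.float32))[:2];print(c,a,cv2.minAreaRect(P[:,:2].astype(np.float32))[2])
# heights around
H=np.array([[world(g,u,v) for u in range(70,380)] for v in range(120,340)]);print('max z in area',np.nanmax(H[...,2]))
E
```

```text
deck [ 5.265653e+02 -1.140563e+02  3.520000e-02] res [[0.5, 0.5], [-0.4, 0.1], [-0.4, 0.0], [0.0, -0.2], [0.2, -0.3]]
tray [4.864612e+02 3.644377e+02 1.880000e-01] res [[-0.4, 0.0], [0.5, -0.2], [0.3, -0.1], [-0.4, 0.2]]
long [ 4.567431e+02  1.566005e+02 -1.600000e-01] res [[0.2, 1.1], [-0.3, 0.2], [-0.7, -0.5], [0.7, -0.7]]
300 230 [497.5 -68.1  14.3]
320 180 [ 619.3 -114.2   32.8]
205 231 [487.4 159.   27.5]
120 230 [487.3 366.6   7.6]
100 215 [513.9 396.   59.2]
203 243 [454.7 155.6  65.9]
vial pts 121
80 [ 567.4203331  -164.95411779   66.80193343] [ 556.24584655 -175.9588636    62.2571666 ] [ 577.8118435  -153.92671834   70.43320009]
337 348 194 205
bar 172 [456.42157257 157.85967115  65.66830597] [21.87671837 59.80362355 12.17290482]
(456.869873046875, 158.1842498779297) (60.311126708984375, 14.385855674743652) 80.59437561035156
max z in area 949.6923762039816
```

Deck: (526.6, -114.1), yaw 0.035. Tray: (486, 364), yaw 0.188. Long block: about (457, 157.5), yaw about -0.162. Vial: (567.4, -165), cap top z = 67, and 51 and 38 mm from the fences, which is plausible. Next I'll plan the move to above the vial.

```bash
cat >> h.py <<'E'
def pose():
    o=arm.get_obs();T=np.eye(4);T[:3,:3]=Ro.from_rotvec(o['ee_rot']).as_matrix();T[:3,3]=o['eef_pos'];return T,o
def tgt(x,y,z,yaw):
    c,s=np.cos(yaw),np.sin(yaw);T=np.eye(4);T[:3,2]=[c,s,0];T[:3,1]=[0,0,-1];T[:3,0]=np.cross(T[:3,1],T[:3,2]);T[:3,3]=[x,y,z];return T
from scipy.linalg import logm,expm
def plan(x,y,z,yaw,N,T0=None):
    T,o=pose()
    if T0 is not None:T=T0
    G=tgt(x,y,z,yaw);X=np.real(logm(np.linalg.inv(T)@G))/N
    E=expm(X);sl=E[:3,3]/30;tw=Ro.from_matrix(E[:3,:3]).as_rotvec()/.08
    print('from',T[:3,3].round(1),'tz yaw',np.arctan2(T[1,2],T[0,2]).round(4),'F',o['contact_force'].round(1),'w',round(float(o['width']),3),'t',round(o['t'],2))
    print('N',N,'slide',sl.round(3),'twist',tw.round(3))
    Q=T.copy();pr=[]
    for i in range(N):Q=Q@E;pr.append(Q[:3,3].round(0))
    print('mid',pr[N//2],'end',pr[-1]);return G
E
python3 - <<'E'
from h import *
plan(567,-165,150,.035,20)
E
```

```text
from [ 224.  -583.1  230.7] tz yaw -1.204 F [-0.3  1.   0.6] w 1.001 t 0.15
N 20 slide [-0.959  0.135  0.069] twist [ 0.001 -0.774 -0.   ]
mid [ 480. -406.  186.] end [ 567. -165.  150.]
```

Emit:
drive_tool(targets=[{"slide": [-0.96, 0.13, 0.07], "twist": [0, -0.77, 0], "grip": 0.65}, {"slide": [-0.96, 0.13, 0.07], "twist": [0, -0.77, 0], "grip": 0.65}, {"slide": [-0.96, 0.13, 0.07], "twist": [0, -0.77, 0], "grip": 0.65}, {"slide": [-0.96, 0.13, 0.07], "twist": [0, -0.77, 0], "grip": 0.65}, {"slide": [-0.96, 0.13, 0.07], "twist": [0, -0.77, 0], "grip": 0.65}, {"slide": [-0.96, 0.13, 0.07], "twist": [0, -0.77, 0], "grip": 0.65}, {"slide": [-0.96, 0.13, 0.07], "twist": [0, -0.77, 0], "grip": 0.65}, {"slide": [-0.96, 0.13, 0.07], "twist": [0, -0.77, 0], "grip": 0.65}, {"slide": [-0.96, 0.13, 0.07], "twist": [0, -0.77, 0], "grip": 0.65}, {"slide": [-0.96, 0.13, 0.07], "twist": [0, -0.77, 0], "grip": 0.65}, {"slide": [-0.96, 0.13, 0.07], "twist": [0, -0.77, 0], "grip": 0.65}, {"slide": [-0.96, 0.13, 0.07], "twist": [0, -0.77, 0], "grip": 0.65}, {"slide": [-0.96, 0.13, 0.07], "twist": [0, -0.77, 0], "grip": 0.65}, {"slide": [-0.96, 0.13, 0.07], "twist": [0, -0.77, 0], "grip": 0.65}, {"slide": [-0.96, 0.13, 0.07], "twist": [0, -0.77, 0], "grip": 0.65}, {"slide": [-0.96, 0.13, 0.07], "twist": [0, -0.77, 0], "grip": 0.65}, {"slide": [-0.96, 0.13, 0.07], "twist": [0, -0.77, 0], "grip": 0.65}, {"slide": [-0.96, 0.13, 0.07], "twist": [0, -0.77, 0], "grip": 0.65}])

```text
t: 1.65
eef_pos: [564.8, -205.7, 152.8]
ee_rot: [-1.186, 1.25, -1.244]
contact_force: [-0.6, -0.2, 0.1]
width: 0.651
```

```bash
python3 - <<'E'
from h import *
T,o=pose();np.save('pics/T1.npy',T)
save('wrist','w1')
plan(567,-165,120,.035,4)
E
```

```text
from [ 564.8 -200.9  151.8] tz yaw -0.0454 F [-0.3  3.9 -1.7] w 0.646 t 1.7
N 4 slide [-0.299  0.266  0.015] twist [ 0.016 -0.251 -0.013]
mid [ 567. -174.  128.] end [ 567. -165.  120.]
```

View pics/w1.png

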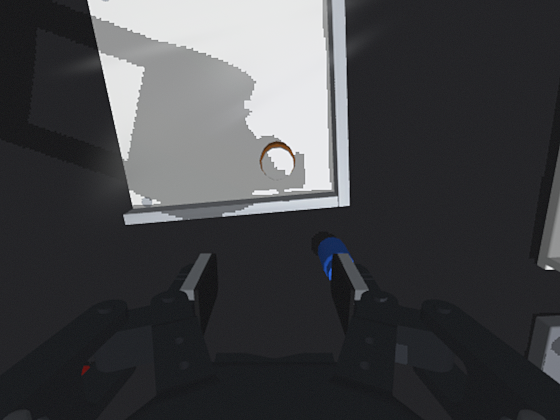

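```bash
cat >> h.py <<'E'
def ww(g,T,u,v,z=None):
    K=g['intrinsics'];r=np.linalg.inv(K)@np.array([u,v,1.]);M=T@g['hand_eye']
    if z is None: return M[:3,:3]@(r*g['depth'][int(v),int(u)])+M[:3,3]
    d=M[:3,:3]@r;c=M[:3,3];return c+d*(z-c[2])/d[2]
E
python3 - <<'E'
from h import *
g=dict(np.load('pics/w1.npz'));T=np.load('pics/T1.npy');print(T[:3,3])
D=np.array([526.57,-114.06]);y=.0352
def dk(X):
    d=X[:2]-D;c,s=np.cos(y),np.sin(y);return np.array([c*d[0]+s*d[1],-s*d[0]+c*d[1]]).round(1)
for n,u,v,z in(('cap',277,163,67),('outer corner',349,206,32),('outer fl',126,223,32),('inner corner foot',332,189,14)):
    X=ww(g,T,u,v,z);print(n,X.round(1),dk(X),ww(g,T,u,v).round(1))
gt=dict(np.load('pics/top0.npz'));print('blue',world(gt,383,180,55))
im=cv2.imread('pics/w1.png');cv2.imwrite('pics/w1c.png',cv2.resize(im[90:240,100:370],None,fx=2.9,fy=2.9,interpolation=cv2.INTER_CUBIC))
E
```

```text
[ 564.83513553 -205.71097333  152.79217697]
cap [ 568.6 -164.5   67. ] [ 40.3 -51.9] [ 568.6 -164.5   67. ]
outer corner [ 629.7 -209.2   32. ] [ 99.7 -98.7] [ 6.370e+02 -2.178e+02  3.000e-01]
outer fl [ 431.8 -214.7   32. ] [-98.3 -97.2] [ 431.7 -214.7   31.9]
inner corner foot [ 618.1 -197.1   14. ] [ 88.5 -86.2] [ 618.4 -197.5   11.8]
blue [ 617.50269941 -262.50375192   55.        ]
```

View pics/w1c.png

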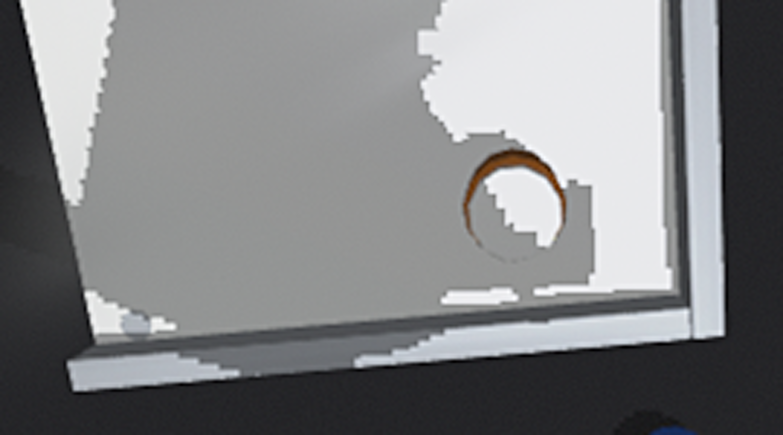

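```bash
python3 - <<'E'
from h import *
plan(569,-164.5,100,.035,4)
E
```

```text
from [ 564.8 -200.9  151.8] tz yaw -0.0454 F [-0.3  3.9 -1.7] w 0.646 t 1.7
N 4 slide [-0.303  0.432  0.032] twist [ 0.016 -0.251 -0.013]
mid [ 568. -174.  113.] end [ 569. -164.  100.]
```

Emit:
drive_tool(targets=[{"slide": [-0.3, 0.43, 0.03], "twist": [0.016, -0.25, -0.013], "grip": 0.65}, {"slide": [-0.3, 0.43, 0.03], "twist": [0.016, -0.25, -0.013], "grip": 0.65}, {"slide": [-0.3, 0.43, 0.03], "twist": [0.016, -0.25, -0.013], "grip": 0.65}, {"slide": [-0.3, 0.43, 0.03], "twist": [0.016, -0.25, -0.013], "grip": 0.65}, {"slide": [0, 0, 0], "twist": [0, 0, 0], "grip": 0.65}])

```text
t: 2.12
eef_pos: [569.2, -160.1, 98.1]
ee_rot: [-1.229, 1.177, -1.177]
contact_force: [-0.6, -0.3, 0.8]
width: 0.648
```

```bash
python3 - <<'E'
from h import *
plan(569,-164.5,26,.035,4)
E
```

```text
from [ 569.2 -160.1   98.1] tz yaw 0.0432 F [-0.6 -0.3  0.8] w 0.648 t 2.12
N 4 slide [ 0.037  0.601 -0.003] twist [ 0.     0.026 -0.   ]
mid [ 569. -163.   44.] end [ 569. -164.   26.]
```

Emit:
drive_tool(targets=[{"slide": [0.13, 0.2, 0], "twist": [0, 0.1, 0], "grip": 0.65}, {"slide": [0, 0.6, 0], "twist": [0, 0, 0], "grip": 0.65}, {"slide": [0, 0.6, 0], "twist": [0, 0, 0], "grip": 0.65}, {"slide": [0, 0.6, 0], "twist": [0, 0, 0], "grip": 0.65}, {"slide": [0, 0.4, 0], "twist": [0, 0, 0], "grip": 0.65}, {"slide": [0, 0, 0], "twist": [0, 0, 0], "grip": 0.65}])

```text
t: 2.62
eef_pos: [571.8, -169.0, 25.8]
ee_rot: [-1.221, 1.184, -1.192]
contact_force: [-1.0, 0.6, -0.2]
width: 0.65
```

```bash
python3 - <<'E'
from h import *
T,o=pose();save('wrist','w2');plan(569,-164.5,26,.035,1)
E
```

```text
from [ 572.2 -169.1   26.7] tz yaw 0.0282 F [ 0.4 -0.3 -0.8] w 0.655 t 2.67
N 1 slide [-0.155  0.023 -0.101] twist [-0.062 -0.085  0.032]
mid [ 569. -165.   26.] end [ 569. -165.   26.]
```

View pics/w2.png

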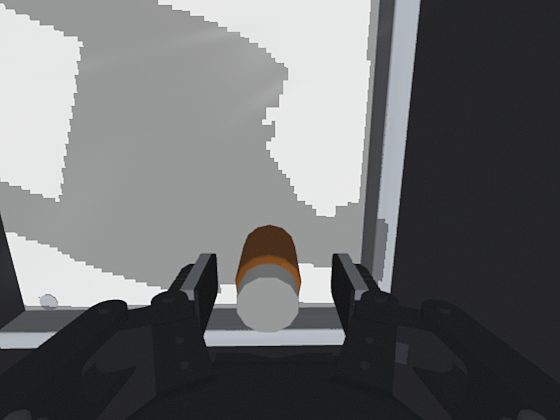

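The vial stands between the open pads with its cap at (268,303). I'll centre on it and close.

Emit:
drive_tool(targets=[{"slide": [-0.15, 0.02, -0.1], "twist": [-0.04, -0.05, 0.02], "grip": 0.65}, {"slide": [0, 0, 0], "twist": [0, 0, 0], "grip": 0.65}, {"slide": [0, 0, 0], "twist": [0, 0, 0], "grip": 0.2}, {"slide": [0, 0, 0], "twist": [0, 0, 0], "grip": 0.2}, {"slide": [0, 0, 0], "twist": [0, 0, 0], "grip": 0.2}, {"slide": [0, 0, 0], "twist": [0, 0, 0], "grip": 0.2}, {"slide": [0, 0, 0], "twist": [0, 0, 0], "grip": 0.2}, {"slide": [0, 0, 0], "twist": [0, 0, 0], "grip": 0.2}], newtons=30)

```text
t: 3.33
eef_pos: [571.7, -165.9, 31.1]
ee_rot: [-1.22, 1.179, -1.192]
contact_force: [0.3, 1.1, -0.5]
width: 0.312
```

```bash
python3 - <<'E'
from h import *
plan(569,-164.5,26,.035,1)
E
```

```text
from [ 571.7 -165.9   31.1] tz yaw 0.0311 F [ 0.3  1.1 -0.5] w 0.312 t 3.33
N 1 slide [-0.049  0.168 -0.089] twist [-0.099 -0.049  0.038]
mid [ 569. -165.   26.] end [ 569. -165.   26.]
```

```bash
python3 - <<'E'
from h import *
T,o=pose();U=T.copy();U[2,3]+=110;plan(492,335,125,.188,18,U)
E
```

```text
from [ 571.7 -165.9  141.1] tz yaw 0.0311 F [ 0.3  1.1 -0.5] w 0.312 t 3.33
N 18 slide [-0.939  0.028 -0.05 ] twist [-0.005 -0.109  0.003]
mid [537. 114. 132.] end [492. 335. 125.]
```

Emit:
drive_tool(targets=[{"slide": [0, -0.5, 0], "twist": [-0.1, -0.05, 0.04], "grip": 0.2}, {"slide": [0, -0.9, 0], "twist": [0, 0, 0], "grip": 0.2}, {"slide": [0, -0.9, 0], "twist": [0, 0, 0], "grip": 0.2}, {"slide": [0, -0.9, 0], "twist": [0, 0, 0], "grip": 0.2}])

```text
t: 3.67
eef_pos: [567.0, -164.4, 123.7]
ee_rot: [-1.232, 1.194, -1.174]
contact_force: [0.3, -0.3, -0.4]
width: 0.313
```

```bash
python3 - <<'E'
from h import *
T,o=pose();save('wrist','w3');plan(492,335,130,.188,20)
E
```

```text
from [ 570.1 -165.3  129.3] tz yaw 0.0356 F [ 2.4 -0.1  3.3] w 0.314 t 3.72
N 20 slide [-0.844 -0.    -0.04 ] twist [ 0.003 -0.095 -0.002]
mid [537. 111. 130.] end [492. 335. 130.]
```

View pics/w3.png

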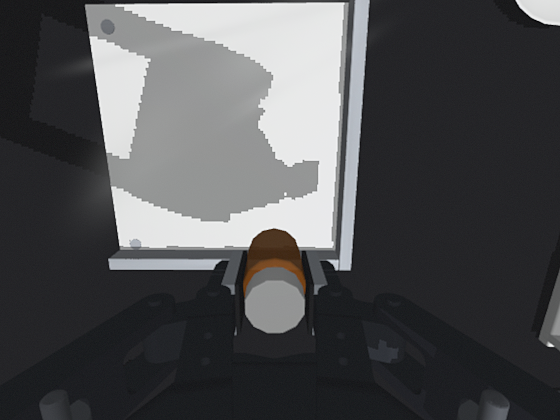

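The vial is held clear of the deck, with its cap at (275,305). I'll carry it to the tray.

Emit:
drive_tool(targets=[{"slide": [-0.84, 0, -0.04], "twist": [0, -0.1, 0], "grip": 0.2}, {"slide": [-0.84, 0, -0.04], "twist": [0, -0.1, 0], "grip": 0.2}, {"slide": [-0.84, 0, -0.04], "twist": [0, -0.1, 0], "grip": 0.2}, {"slide": [-0.84, 0, -0.04], "twist": [0, -0.1, 0], "grip": 0.2}, {"slide": [-0.84, 0, -0.04], "twist": [0, -0.1, 0], "grip": 0.2}, {"slide": [-0.84, 0, -0.04], "twist": [0, -0.1, 0], "grip": 0.2}, {"slide": [-0.84, 0, -0.04], "twist": [0, -0.1, 0], "grip": 0.2}, {"slide": [-0.84, 0, -0.04], "twist": [0, -0.1, 0], "grip": 0.2}, {"slide": [-0.84, 0, -0.04], "twist": [0, -0.1, 0], "grip": 0.2}, {"slide": [-0.84, 0, -0.04], "twist": [0, -0.1, 0], "grip": 0.2}, {"slide": [-0.84, 0, -0.04], "twist": [0, -0.1, 0], "grip": 0.2}, {"slide": [-0.84, 0, -0.04], "twist": [0, -0.1, 0], "grip": 0.2}, {"slide": [-0.84, 0, -0.04], "twist": [0, -0.1, 0], "grip": 0.2}, {"slide": [-0.84, 0, -0.04], "twist": [0, -0.1, 0], "grip": 0.2}, {"slide": [-0.84, 0, -0.04], "twist": [0, -0.1, 0], "grip": 0.2}, {"slide": [-0.84, 0, -0.04], "twist": [0, -0.1, 0], "grip": 0.2}, {"slide": [-0.84, 0, -0.04], "twist": [0, -0.1, 0], "grip": 0.2}, {"slide": [-0.84, 0, -0.04], "twist": [0, -0.1, 0], "grip": 0.2}])

```text
t: 5.22
eef_pos: [502.2, 298.6, 132.5]
ee_rot: [-1.284, 1.069, -1.081]
contact_force: [-0.4, -0.2, -0.3]
width: 0.312
```

```bash
python3 - <<'E'
from h import *
plan(492,335,120,.188,4)
E
```

```text
from [502.2 298.6 132.5] tz yaw 0.1797 F [-0.4 -0.2 -0.3] w 0.312 t 5.22
N 4 slide [-0.314  0.104 -0.029] twist [-0.024 -0.026  0.008]
mid [495. 326. 123.] end [492. 335. 120.]
```

Emit:
drive_tool(targets=[{"slide": [-0.31, 0.1, -0.03], "twist": [-0.02, -0.03, 0], "grip": 0.2}, {"slide": [-0.31, 0.1, -0.03], "twist": [-0.02, -0.03, 0], "grip": 0.2}, {"slide": [-0.25, 0.1, -0.03], "twist": [-0.02, -0.03, 0], "grip": 0.2}, {"slide": [-0.1, 0.1, -0.03], "twist": [0, 0, 0], "grip": 0.2}, {"slide": [0, 0, 0], "twist": [0, 0, 0], "grip": 0.2}])

```text
t: 5.63
eef_pos: [491.7, 331.2, 118.6]
ee_rot: [-1.293, 1.064, -1.07]
contact_force: [-0.7, 0.5, 0.5]
width: 0.313
```

```bash
python3 - <<'E'
from h import *
T,o=pose();save('wrist','w4');np.save('pics/T4.npy',T);plan(492,335,40,.188,4)
E
```

```text
from [491.9 330.9 118.8] tz yaw 0.1912 F [ 0.2 -0.5 -0.4] w 0.314 t 5.68
N 4 slide [-0.034  0.657  0.006] twist [-0.008  0.01   0.007]
mid [492. 334.  60.] end [492. 335.  40.]
```

View pics/w4.png

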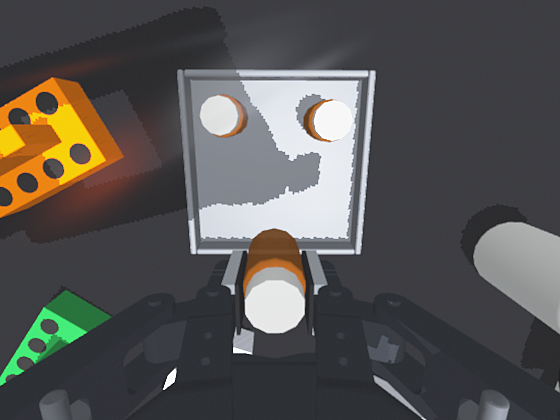

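The tray's top corners are at about (178,71), (375,71), (361,252) and (190,252), and the two tray vials are at (222,115) and (328,120). I'll cross-check the tray pose.

```bash
python3 - <<'E'
from h import *
g=dict(np.load('pics/w4.npz'));T=np.load('pics/T4.npy')
P=np.array([ww(g,T,u,v,25)[:2] for u,v in((178,71),(375,71),(361,252),(190,252))]);print(P.round(1),P.mean(0),[np.linalg.norm(P[i]-P[i-1]).round(1) for i in range(4)])
E
```

```text
[[406.  420.9]
 [541.3 447. ]
 [567.8 312.9]
 [430.2 286.6]] [486.34843271 366.82756503] [np.float64(136.5), np.float64(137.9), np.float64(136.7), np.float64(140.1)]
```

Emit:
drive_tool(targets=[{"slide": [-0.05, 0.6, 0], "twist": [0, 0, 0], "grip": 0.2}, {"slide": [-0.05, 0.6, 0], "twist": [0, 0, 0], "grip": 0.2}, {"slide": [-0.05, 0.6, 0], "twist": [0, 0, 0], "grip": 0.2}, {"slide": [0, 0.5, 0], "twist": [0, 0, 0], "grip": 0.2}, {"slide": [0, 0.3, 0], "twist": [0, 0, 0], "grip": 0.2}, {"slide": [0, 0, 0], "twist": [0, 0, 0], "grip": 0.2}, {"slide": [0, 0, 0], "twist": [0, 0, 0], "grip": 0.2}])

```text
t: 6.27
eef_pos: [494.8, 330.0, 39.4]
ee_rot: [-1.289, 1.067, -1.076]
contact_force: [-0.7, 0.0, -0.1]
width: 0.312
```

```bash
python3 - <<'E'
from h import *
plan(492,335,25,.188,1)
E
```

```text
from [494.8 330.   39.4] tz yaw 0.1848 F [-0.7  0.  -0.1] w 0.312 t 6.27
N 1 slide [-0.183  0.48  -0.063] twist [-0.065 -0.04   0.035]
mid [492. 335.  25.] end [492. 335.  25.]
```

Emit:
drive_tool(targets=[{"slide": [-0.15, 0.2, -0.06], "twist": [-0.06, -0.04, 0.03], "grip": 0.2}, {"slide": [0, 0.2, 0], "twist": [0, 0, 0], "grip": 0.2}, {"slide": [0, 0.1, 0], "twist": [0, 0, 0], "grip": 0.2}, {"slide": [0, 0.07, 0], "twist": [0, 0, 0], "grip": 0.2}])

```text
t: 6.6
eef_pos: [493.9, 334.8, 23.8]
ee_rot: [-1.288, 1.069, -1.071]
contact_force: [-0.4, 0.4, -0.5]
width: 0.314
```

```bash
python3 - <<'E'
from h import *
plan(492,335,25,.188,1)
E
```

```text
from [493.9 334.8  23.8] tz yaw 0.1872 F [-0.4  0.4 -0.5] w 0.314 t 6.6
N 1 slide [-0.019 -0.042 -0.062] twist [-0.047 -0.01  -0.019]
mid [492. 335.  25.] end [492. 335.  25.]
```

Emit:
drive_tool(targets=[{"slide": [0, 0.06, 0], "twist": [-0.04, 0, -0.02], "grip": 0.2}, {"slide": [0, 0.06, 0], "twist": [0, 0, 0], "grip": 0.2}])

```text
t: 6.77
eef_pos: [494.0, 335.0, 22.3]
ee_rot: [-1.292, 1.07, -1.07]
contact_force: [-9.4, -7.7, 40.5]
width: 0.315
```

```bash
python3 - <<'E'
from h import *
g=save('top','t2');T,o=pose();print(o['eef_pos'],o['contact_force'])
save('wrist','w5')
E
```

```text
[493.95730101 335.01098588  22.39844318] [-6.52747763 -5.61293936 20.87283128]
```

View pics/w5.png

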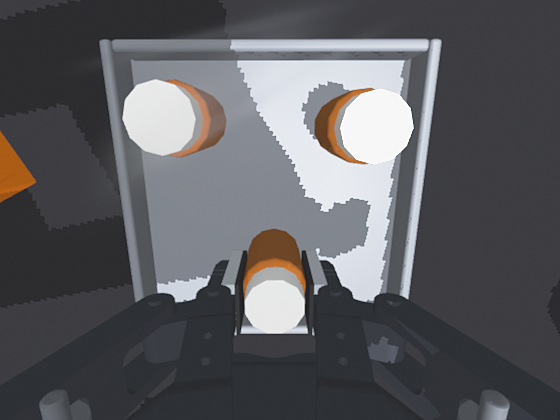

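The vial has met the tray floor (z force rose to about 20–40 N). I'll ease off and release.

Emit:
drive_tool(targets=[{"slide": [0, -0.02, 0], "twist": [0, 0, 0], "grip": 0.2}, {"slide": [0, 0, 0], "twist": [0, 0, 0], "grip": 0.4}, {"slide": [0, 0, 0], "twist": [0, 0, 0], "grip": 0.6}, {"slide": [0, 0, 0], "twist": [0, 0, 0], "grip": 0.6}, {"slide": [0, 0, 0], "twist": [0, 0, 0], "grip": 0.6}, {"slide": [0, 0, 0], "twist": [0, 0, 0], "grip": 0.6}])

```text
t: 7.37
eef_pos: [494.8, 335.9, 24.5]
ee_rot: [-1.29, 1.068, -1.07]
contact_force: [-0.0, -0.4, -0.8]
width: 0.6
```

```bash
python3 - <<'E'
from h import *
T,o=pose();np.save('pics/T6.npy',T);print(o['eef_pos'],o['contact_force'],o['width'],o['t'])
save('wrist','w6')
E
```

```text
[494.81156695 335.85201194  24.50361708] [-0.03663875 -0.41626553 -0.75371852] 0.6001678976805959 7.3667
```

View pics/w6.png

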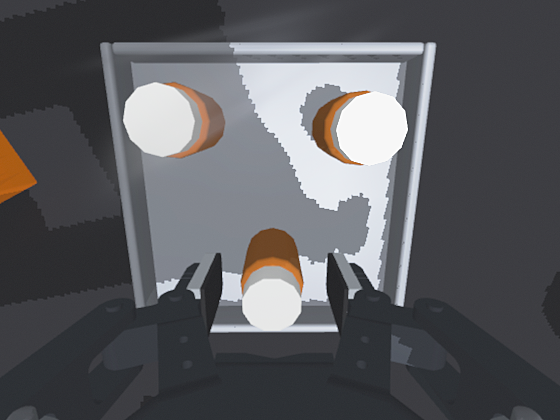

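The vial stands free between the open pads, with its cap at (272,303). I'll lift off and go to the block.

Emit:
drive_tool(targets=[{"slide": [0, -0.5, 0], "twist": [0, 0, 0], "grip": 0.6}, {"slide": [0, -0.9, 0], "twist": [0, 0, 0], "grip": 0.6}, {"slide": [0, -0.9, 0], "twist": [0, 0, 0], "grip": 0.6}, {"slide": [0, -0.9, 0], "twist": [0, 0, 0], "grip": 0.6}, {"slide": [0, -0.7, 0], "twist": [0, 0, 0], "grip": 0.6}])

```text
t: 7.83
eef_pos: [490.6, 333.1, 138.6]
ee_rot: [-1.303, 1.073, -1.069]
contact_force: [0.3, 0.6, 1.0]
width: 0.595
```

```bash
python3 - <<'E'
from h import *
plan(457,175,150,-.162,8)
E
```

```text
from [490.6 333.1 138.6] tz yaw 0.1881 F [0.3 0.6 1. ] w 0.595 t 7.83
N 8 slide [ 0.657 -0.044 -0.164] twist [0.014 0.547 0.01 ]
mid [476. 233. 146.] end [457. 175. 150.]
```

```bash
python3 - <<'E'
from h import *
plan(457,120,150,-.162,9)
E
```

```text
from [490.6 333.1 138.6] tz yaw 0.1881 F [0.3 0.6 1. ] w 0.595 t 7.83
N 9 slide [ 0.789 -0.039 -0.151] twist [0.013 0.486 0.009]
mid [481. 213. 145.] end [457. 120. 150.]
```

Emit:
drive_tool(targets=[{"slide": [0.79, -0.04, -0.15], "twist": [0.013, 0.49, 0.01], "grip": 0.6}, {"slide": [0.79, -0.04, -0.15], "twist": [0.013, 0.49, 0.01], "grip": 0.6}, {"slide": [0.79, -0.04, -0.15], "twist": [0.013, 0.49, 0.01], "grip": 0.6}, {"slide": [0.79, -0.04, -0.15], "twist": [0.013, 0.49, 0.01], "grip": 0.6}, {"slide": [0.79, -0.04, -0.15], "twist": [0.013, 0.49, 0.01], "grip": 0.6}, {"slide": [0.79, -0.04, -0.15], "twist": [0.013, 0.49, 0.01], "grip": 0.6}, {"slide": [0.79, -0.04, -0.15], "twist": [0.013, 0.49, 0.01], "grip": 0.6}, {"slide": [0.79, -0.04, -0.15], "twist": [0.013, 0.49, 0.01], "grip": 0.6}, {"slide": [0.5, 0, -0.1], "twist": [0, 0.49, 0], "grip": 0.6}, {"slide": [0, 0, 0], "twist": [0, 0, 0], "grip": 0.6}])

```text
t: 8.67
eef_pos: [460.1, 123.4, 153.9]
ee_rot: [-1.107, 1.336, -1.338]
contact_force: [0.1, -0.5, 0.1]
width: 0.599
```

```bash
python3 - <<'E'
from h import *
T,o=pose();save('wrist','w7');np.save('pics/T7.npy',T);print(T[:3,3]);save('top','t7');plan(457,157,85,-.162,4)
E
```

```text
[460.05380967 123.41752599 153.90479617]
from [461.5 125.4 154.2] tz yaw -0.1754 F [-0.3  0.8  1.4] w 0.597 t 8.77
N 4 slide [-0.25   0.578 -0.085] twist [-0.03  -0.042 -0.029]
mid [458. 149. 102.] end [457. 157.  85.]
```

View pics/w7.png

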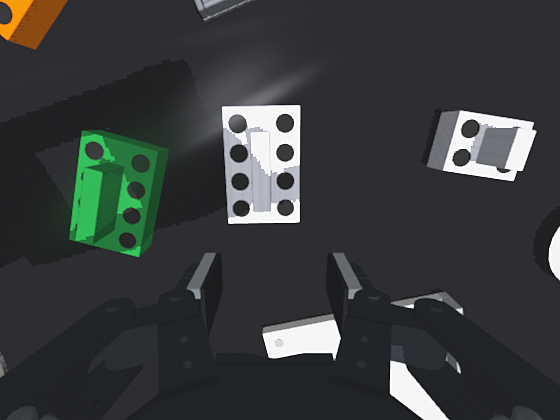

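View pics/t7.png

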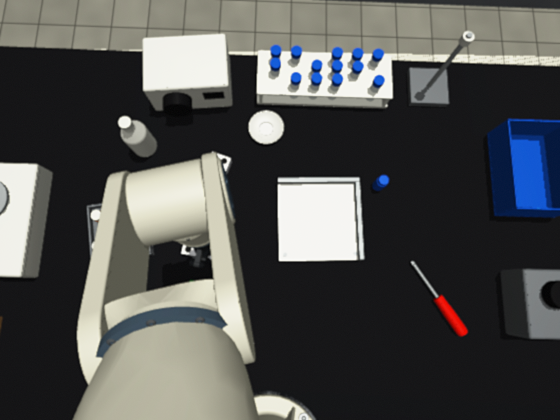

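In the wrist view the long block's bar is at (262,170), nearly aligned with the jaws, and the deck in the top view is empty. I'll measure the bar from depth.

```bash
python3 - <<'E'
from h import *
g=dict(np.load('pics/w7.npz'));T=np.load('pics/T7.npy')
uu,vv=np.meshgrid(np.arange(215,305),np.arange(95,230));P=np.array([ww(g,T,u,v) for u,v in zip(uu.ravel(),vv.ravel())])
for lo,hi in((63,69),(27,33)):
    Q=P[(P[:,2]>lo)&(P[:,2]<hi)]
    r=cv2.minAreaRect(Q[:,:2].astype(np.float32));print(len(Q),Q[:,2].mean().round(1),np.round(r[0],1),np.round(r[1],1),r[2],np.deg2rad(r[2]-90))
plan(457,157.5,110,-.162,3)
E
```

```text
1502 66.4 [456.5 158.9] [59.3 14.1] 80.52530670166016 -0.16536459367267167
7179 30.6 [456.4 158.8] [100.   64.2] 80.55904388427734 -0.16477576875565514
from [461.5 125.4 154.2] tz yaw -0.1754 F [-0.3  0.8  1.4] w 0.597 t 8.77
N 3 slide [-0.34   0.492 -0.113] twist [-0.04  -0.055 -0.039]
mid [459. 147. 125.] end [457. 157. 110.]
```

```bash
python3 - <<'E'
from h import *
plan(456.5,158.8,100,-.165,4)
E
```

```text
from [461.5 125.4 154.2] tz yaw -0.1754 F [-0.3  0.8  1.4] w 0.597 t 8.77
N 4 slide [-0.265  0.453 -0.091] twist [-0.03  -0.032 -0.029]
mid [458. 150. 114.] end [456. 159. 100.]
```

Emit:
drive_tool(targets=[{"slide": [-0.3, 0.4, -0.1], "twist": [-0.04, -0.05, -0.04], "grip": 0.6}, {"slide": [-0.3, 0.4, -0.1], "twist": [-0.03, -0.05, -0.03], "grip": 0.6}, {"slide": [-0.3, 0.4, -0.1], "twist": [-0.03, -0.03, -0.03], "grip": 0.6}, {"slide": [-0.2, 0.4, -0.05], "twist": [0, 0, 0], "grip": 0.6}, {"slide": [0, 0, 0], "twist": [0, 0, 0], "grip": 0.6}])

```text
t: 9.18
eef_pos: [458.1, 167.6, 101.2]
ee_rot: [-1.126, 1.324, -1.325]
contact_force: [-0.8, 0.2, -0.2]
width: 0.599
```

```bash
python3 - <<'E'
from h import *
plan(456.5,158.8,36,-.165,4)
E
```

```text
from [458.1 167.6 101.2] tz yaw -0.1587 F [-0.8  0.2 -0.2] w 0.599 t 9.18
N 4 slide [ 0.075  0.543 -0.003] twist [-0.008  0.02  -0.007]
mid [457. 161.  52.] end [456. 159.  36.]
```

Emit:
drive_tool(targets=[{"slide": [0.2, 0.3, 0], "twist": [-0.03, 0.08, -0.03], "grip": 0.6}, {"slide": [0.1, 0.5, 0], "twist": [0, 0, 0], "grip": 0.6}, {"slide": [0, 0.5, 0], "twist": [0, 0, 0], "grip": 0.6}, {"slide": [0, 0.5, 0], "twist": [0, 0, 0], "grip": 0.6}, {"slide": [0, 0.3, 0], "twist": [0, 0, 0], "grip": 0.6}, {"slide": [0, 0, 0], "twist": [0, 0, 0], "grip": 0.6}])

```text
t: 9.68
eef_pos: [454.6, 160.9, 30.9]
ee_rot: [-1.136, 1.327, -1.325]
contact_force: [-0.8, 0.0, -0.2]
width: 0.601
```

```bash
python3 - <<'E'
from h import *
T,o=pose();save('wrist','w8');np.save('pics/T8.npy',T);plan(456.5,158.8,36,-.165,1)
E
```

```text
from [454.8 161.   31.5] tz yaw -0.158 F [-0.4 -0.  -0.7] w 0.602 t 9.73
N 1 slide [ 0.062 -0.149  0.067] twist [0.048 0.088 0.038]
mid [457. 159.  36.] end [457. 159.  36.]
```

View pics/w8.png

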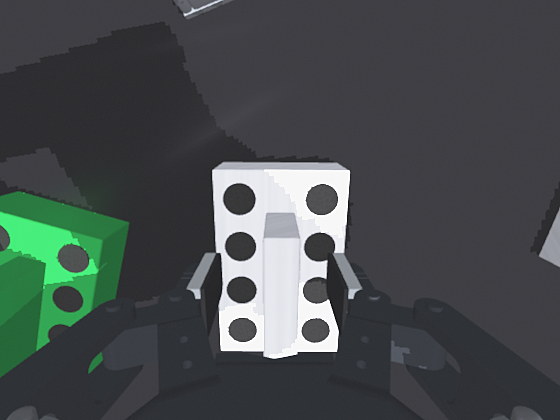

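The bar at (281,280) is between the pads. I'll raise slightly and close.

Emit:
drive_tool(targets=[{"slide": [0.06, -0.1, 0.06], "twist": [0.04, 0.08, 0.03], "grip": 0.6}, {"slide": [0, 0, 0], "twist": [0, 0, 0], "grip": 0.1}, {"slide": [0, 0, 0], "twist": [0, 0, 0], "grip": 0.1}, {"slide": [0, 0, 0], "twist": [0, 0, 0], "grip": 0.1}, {"slide": [0, 0, 0], "twist": [0, 0, 0], "grip": 0.1}, {"slide": [0, 0, 0], "twist": [0, 0, 0], "grip": 0.1}, {"slide": [0, 0, 0], "twist": [0, 0, 0], "grip": 0.1}, {"slide": [0, 0, 0], "twist": [0, 0, 0], "grip": 0.1}], newtons=70)

```text
t: 10.4
eef_pos: [457.2, 158.7, 37.0]
ee_rot: [-1.125, 1.329, -1.33]
contact_force: [-0.4, -0.0, -5.1]
width: 0.151
```

```bash
python3 - <<'E'
from h import *
plan(456.5,158.8,36,-.165,1)
E
```

```text
from [457.2 158.7  37. ] tz yaw -0.1652 F [-0.4 -0.  -5.1] w 0.151 t 10.4
N 1 slide [ 0.     0.033 -0.023] twist [-0.022 -0.002 -0.007]
mid [456. 159.  36.] end [456. 159.  36.]
```

Emit:
drive_tool(targets=[{"slide": [0, -0.5, 0], "twist": [0, 0, 0], "grip": 0.1}, {"slide": [0, -0.8, 0], "twist": [0, 0, 0], "grip": 0.1}, {"slide": [0, -0.8, 0], "twist": [0, 0, 0], "grip": 0.1}])

```text
t: 10.65
eef_pos: [452.3, 157.1, 96.4]
ee_rot: [-1.137, 1.335, -1.329]
contact_force: [0.6, 1.1, -6.5]
width: 0.149
```

```bash
python3 - <<'E'
from h import *
plan(565,-130,100,.035,15)
E
```

```text
from [452.3 157.1  96.4] tz yaw -0.1652 F [ 0.6  1.1 -6.5] w 0.149 t 10.65
N 15 slide [ 0.619 -0.008  0.296] twist [ 0.008 -0.167  0.004]
mid [505.   1.  98.] end [ 565. -130.  100.]
```

Emit:
drive_tool(targets=[{"slide": [0.62, 0, 0.3], "twist": [0, -0.17, 0], "grip": 0.1}, {"slide": [0.62, 0, 0.3], "twist": [0, -0.17, 0], "grip": 0.1}, {"slide": [0.62, 0, 0.3], "twist": [0, -0.17, 0], "grip": 0.1}, {"slide": [0.62, 0, 0.3], "twist": [0, -0.17, 0], "grip": 0.1}, {"slide": [0.62, 0, 0.3], "twist": [0, -0.17, 0], "grip": 0.1}, {"slide": [0.62, 0, 0.3], "twist": [0, -0.17, 0], "grip": 0.1}, {"slide": [0.62, 0, 0.3], "twist": [0, -0.17, 0], "grip": 0.1}, {"slide": [0.62, 0, 0.3], "twist": [0, -0.17, 0], "grip": 0.1}, {"slide": [0.62, 0, 0.3], "twist": [0, -0.17, 0], "grip": 0.1}, {"slide": [0.62, 0, 0.3], "twist": [0, -0.17, 0], "grip": 0.1}, {"slide": [0.62, 0, 0.3], "twist": [0, -0.17, 0], "grip": 0.1}, {"slide": [0.62, 0, 0.3], "twist": [0, -0.17, 0], "grip": 0.1}, {"slide": [0.62, 0, 0.3], "twist": [0, -0.17, 0], "grip": 0.1}, {"slide": [0.5, 0, 0.25], "twist": [0, -0.17, 0], "grip": 0.1}, {"slide": [0, 0, 0], "twist": [0, 0, 0], "grip": 0.1}, {"slide": [0, 0, 0], "twist": [0, 0, 0], "grip": 0.1}])

```text
t: 11.98
eef_pos: [558.6, -119.2, 96.1]
ee_rot: [-1.237, 1.19, -1.176]
contact_force: [-0.5, 0.5, -6.7]
width: 0.151
```

```bash
python3 - <<'E'
from h import *
T,o=pose();save('wrist','w9');np.save('pics/T9.npy',T);plan(573,-139,65,.035,2);save('scene','s9')
E
```

```text
from [ 558.6 -119.1   96.2] tz yaw 0.0381 F [ 0.  -0.7 -5.6] w 0.148 t 12.03
N 2 slide [0.34  0.518 0.232] twist [0.078 0.019 0.005]
mid [ 573. -139.   65.] end [ 573. -139.   65.]
```

View pics/w9.png

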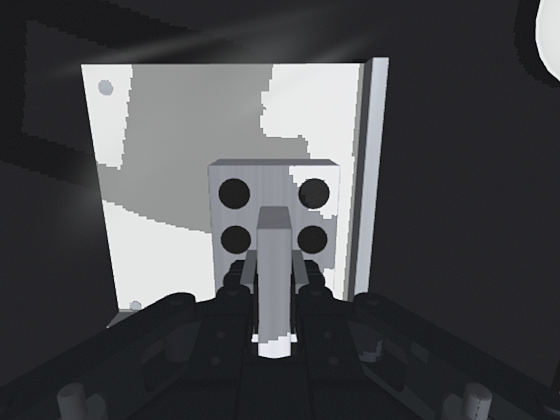

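View pics/s9.png

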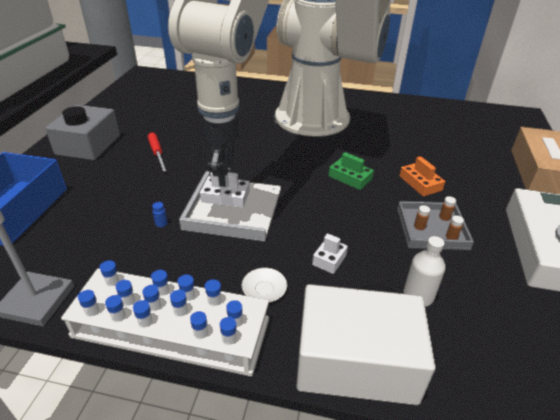

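The vial stands in the tray with the other two, at (422,217) in the scene view. The block is held over the deck. I'll check the fence and block yaw from the wrist view.

```bash
python3 - <<'E'
from h import *
g=dict(np.load('pics/w9.npz'));T=np.load('pics/T9.npy')
uu,vv=np.meshgrid(np.arange(80,400),np.arange(50,320));P=np.array([ww(g,T,u,v) for u,v in zip(uu.ravel(),vv.ravel())])
z=P[:,2].reshape(uu.shape)
F=P[(P[:,2]>30)&(P[:,2]<35)&(uu.ravel()>340)]
r=cv2.minAreaRect(F[:,:2].astype(np.float32));print('fence',len(F),F[:,2].mean(),np.round(r[0],1),np.round(r[1],1),r[2])
print(cv2.fitLine(F[:,:2].astype(np.float32),cv2.DIST_L2,0,.01,.01).ravel())
B=P[(P[:,2]>80)&(P[:,2]<100)&(vv.ravel()<250)&(vv.ravel()>155)];print('blk z',np.percentile(B[:,2],[5,50,95]))
b=B[abs(B[:,2]-np.median(B[:,2]))<3];r=cv2.minAreaRect(b[:,:2].astype(np.float32));print(len(b),np.round(r[0],1),np.round(r[1],1),r[2])
Dk=P[(abs(P[:,2]-12)<3)];print('deck z',Dk[:,2].mean());
bl=P[(abs(P[:,2]-12)<3)];print('left edge y',np.percentile(bl[:,1],99.8))
print('tilt', T[:3,1].round(4))
E
```

```text
fence 3672 32.39543357272233 [620.4 -92.7] [ 10.7 166.2] 2.112861394882202
[ 3.5592861e-02 -9.9936640e-01  6.1958923e+02 -8.1258797e+01]
blk z [88.51210754 89.86070998 91.11253608]
9420 [556.8 -91.4] [64.2 43.8] 2.1064860820770264
deck z 12.451643269750097
left edge y -11.349495161926717
tilt [-0.0128 -0.001  -0.9999]
```

Emit:
drive_tool(targets=[{"slide": [0.3, 0.3, 0.25], "twist": [0.08, 0.02, 0], "grip": 0.1}, {"slide": [0.3, 0.3, 0.25], "twist": [0.08, 0.02, 0], "grip": 0.1}, {"slide": [0, 0.3, 0], "twist": [0, 0, 0], "grip": 0.1}, {"slide": [0, 0.2, 0], "twist": [0, 0, 0], "grip": 0.1}, {"slide": [0, 0, 0], "twist": [0, 0, 0], "grip": 0.1}])

```text
t: 12.5
eef_pos: [574.1, -134.9, 59.4]
ee_rot: [-1.226, 1.182, -1.182]
contact_force: [-0.4, -0.6, -7.6]
width: 0.151
```

```bash
python3 - <<'E'
from h import *
T,o=pose();print(T[:3,1]);plan(574,-139,52,.036,1)
E
```

```text
[-3.76998949e-05  1.92264342e-04 -9.99999981e-01]
from [ 574.1 -134.9   59.4] tz yaw 0.0371 F [-0.4 -0.6 -7.6] w 0.151 t 12.5
N 1 slide [ 0.135  0.247 -0.007] twist [ 0.     0.014 -0.002]
mid [ 574. -139.   52.] end [ 574. -139.   52.]
```

Emit:
drive_tool(targets=[{"slide": [0.1, 0.15, 0], "twist": [0, 0.01, 0], "grip": 0.1}, {"slide": [0, 0.1, 0], "twist": [0, 0, 0], "grip": 0.1}, {"slide": [0, 0, 0], "twist": [0, 0, 0], "grip": 0.1}])

```text
t: 12.75
eef_pos: [573.1, -137.4, 50.0]
ee_rot: [-1.228, 1.184, -1.18]
contact_force: [0.6, -0.3, -5.9]
width: 0.152
```

```bash
python3 - <<'E'
from h import *
T,o=pose();print(T[:3,1].round(4));plan(574,-139,50,.036,1)
E
```

```text
[-2.6e-03  9.0e-04 -1.0e+00]
from [ 573.1 -137.4   50. ] tz yaw 0.0367 F [ 0.6 -0.3 -5.9] w 0.152 t 12.75
N 1 slide [0.053 0.001 0.027] twist [ 0.032  0.009 -0.013]
mid [ 574. -139.   50.] end [ 574. -139.   50.]
```

Emit:
drive_tool(targets=[{"slide": [0, 0.04, 0], "twist": [0.03, 0, -0.01], "grip": 0.1}, {"slide": [0, 0, 0], "twist": [0, 0, 0], "grip": 0.1}])

```text
t: 12.92
eef_pos: [573.3, -137.4, 49.0]
ee_rot: [-1.226, 1.182, -1.182]
contact_force: [-0.9, 0.2, -6.3]
width: 0.15
```

Emit:
drive_tool(targets=[{"slide": [0, 0.04, 0], "twist": [0, 0, 0], "grip": 0.1}])

```text
t: 13.0
eef_pos: [573.4, -137.5, 48.7]
ee_rot: [-1.226, 1.181, -1.182]
contact_force: [-7.3, 1.0, 15.8]
width: 0.15
```

Emit:
drive_tool(targets=[{"slide": [0.1, 0, 0.1], "twist": [0, 0, 0], "grip": 0.1}, {"slide": [0.1, 0, 0.1], "twist": [0, 0, 0], "grip": 0.1}, {"slide": [0.05, 0, 0.05], "twist": [0, 0, 0], "grip": 0.1}])

```text
t: 13.25
eef_pos: [581.8, -144.7, 49.9]
ee_rot: [-1.225, 1.18, -1.183]
contact_force: [0.1, -0.6, -5.9]
width: 0.15
```

```bash
python3 - <<'E'
from h import *
T,o=pose();print(T[:3,1].round(4));plan(585,-151,48.7,.036,1)
E
```

```text
[ 2.1e-03 -3.0e-04 -1.0e+00]
from [ 581.8 -144.7   49.9] tz yaw 0.0374 F [ 0.1 -0.6 -5.9] w 0.15 t 13.25
N 1 slide [0.213 0.041 0.097] twist [-0.026  0.018  0.005]
mid [ 585. -151.   49.] end [ 585. -151.   49.]
```

Emit:
drive_tool(targets=[{"slide": [0.06, 0.01, 0.02], "twist": [-0.02, 0.01, 0], "grip": 0.1}, {"slide": [0.06, 0.01, 0.02], "twist": [0, 0, 0], "grip": 0.1}, {"slide": [0, 0, 0], "twist": [0, 0, 0], "grip": 0.1}])

```text
t: 13.5
eef_pos: [584.2, -149.2, 49.2]
ee_rot: [-1.226, 1.181, -1.184]
contact_force: [0.2, -0.3, -6.4]
width: 0.15
```

Emit:
drive_tool(targets=[{"slide": [0.03, 0.01, 0.02], "twist": [0, 0, 0], "grip": 0.1}, {"slide": [0, 0.01, 0], "twist": [0, 0, 0], "grip": 0.1}])

```text
t: 13.67
eef_pos: [584.6, -150.0, 48.8]
ee_rot: [-1.226, 1.182, -1.183]
contact_force: [-2.7, 0.4, 2.4]
width: 0.156
```

Emit:
drive_tool(targets=[{"slide": [0.03, 0, 0.01], "twist": [0, 0, 0], "grip": 0.1}])

```text
t: 13.75
eef_pos: [584.7, -150.5, 48.9]
ee_rot: [-1.225, 1.183, -1.183]
contact_force: [-1.8, 8.9, -1.7]
width: 0.149
```

Emit:
drive_tool(targets=[{"slide": [0.03, 0, 0.01], "twist": [0, 0, 0], "grip": 0.1}])

```text
t: 13.83
eef_pos: [584.7, -150.5, 48.9]
ee_rot: [-1.225, 1.184, -1.182]
contact_force: [-1.8, 8.0, -0.1]
width: 0.151
```

Emit:
drive_tool(targets=[{"slide": [0.02, 0, 0.02], "twist": [0, 0, 0], "grip": 0.1}])

```text
t: 13.92
eef_pos: [584.9, -150.4, 48.9]
ee_rot: [-1.225, 1.186, -1.18]
contact_force: [-2.4, 3.7, -0.7]
width: 0.15
```

Side-fence contact is at y = -150.5, where I expected it. Now I'll push towards the far fence.

Emit:
drive_tool(targets=[{"slide": [0.02, 0, 0.03], "twist": [0, 0, 0], "grip": 0.1}])

```text
t: 14.0
eef_pos: [585.0, -150.3, 49.0]
ee_rot: [-1.225, 1.187, -1.179]
contact_force: [-5.6, 4.1, 2.2]
width: 0.157
```

Emit:
drive_tool(targets=[{"slide": [0.03, 0, 0.04], "twist": [0, 0, 0], "grip": 0.1}])

```text
t: 14.08
eef_pos: [585.1, -150.3, 49.0]
ee_rot: [-1.226, 1.19, -1.177]
contact_force: [-7.1, 7.0, 4.5]
width: 0.154
```

Emit:
drive_tool(targets=[{"slide": [0.03, 0, 0.04], "twist": [0, 0, 0], "grip": 0.1}])

```text
t: 14.17
eef_pos: [585.2, -150.4, 49.2]
ee_rot: [-1.226, 1.192, -1.175]
contact_force: [-5.7, 6.7, 3.7]
width: 0.151
```

```bash
python3 - <<'E'
from h import *
T,o=pose();print(T[:3,1].round(4));plan(585,-151,48.7,.036,1)
E
```

```text
[-0.0079  0.0064 -0.9999]
from [ 585.2 -150.4   49.2] tz yaw 0.0348 F [-5.7  6.7  3.7] w 0.151 t 14.17
N 1 slide [ 0.021  0.016 -0.007] twist [ 0.096 -0.015 -0.084]
mid [ 585. -151.   49.] end [ 585. -151.   49.]
```

Emit:
drive_tool(targets=[{"slide": [0.03, 0.01, 0.03], "twist": [0.1, -0.01, -0.08], "grip": 0.1}])

```text
t: 14.25
eef_pos: [585.0, -150.4, 48.9]
ee_rot: [-1.226, 1.186, -1.181]
contact_force: [-5.2, 6.1, 3.8]
width: 0.148
```

Emit:
drive_tool(targets=[{"slide": [0.03, 0.01, 0.04], "twist": [0.05, 0, -0.04], "grip": 0.1}])

```text
t: 14.33
eef_pos: [585.0, -150.4, 48.8]
ee_rot: [-1.226, 1.184, -1.183]
contact_force: [-6.6, 5.9, 6.8]
width: 0.151
```

```bash
python3 - <<'E'
from h import *
T,o=pose();print(T[:3,1].round(4));plan(585,-151,48.7,.036,1)
E
```

```text
[-6.e-04 -0.e+00 -1.e+00]
from [ 585.  -150.4   48.8] tz yaw 0.035 F [-6.6  5.9  6.8] w 0.151 t 14.33
N 1 slide [ 0.021  0.005 -0.   ] twist [ 0.008 -0.012 -0.   ]
mid [ 585. -151.   49.] end [ 585. -151.   49.]
```

Emit:
drive_tool(targets=[{"slide": [0.05, 0, 0.08], "twist": [0.04, 0, -0.03], "grip": 0.1}])

```text
t: 14.42
eef_pos: [585.2, -150.4, 48.9]
ee_rot: [-1.227, 1.185, -1.183]
contact_force: [-10.8, 10.2, 8.4]
width: 0.153
```

Emit:
drive_tool(targets=[{"slide": [0.06, 0, 0.1], "twist": [0.07, 0, -0.04], "grip": 0.1}])

```text
t: 14.5
eef_pos: [585.2, -150.4, 48.9]
ee_rot: [-1.227, 1.185, -1.183]
contact_force: [-12.6, 10.6, 12.8]
width: 0.151
```

```bash
python3 - <<'E'
from h import *
T,o=pose();print(T[:3,1].round(4));plan(585,-151,48.7,.036,1)
E
```

```text
[-2.3e-03 -3.0e-04 -1.0e+00]
from [ 585.2 -150.4   48.9] tz yaw 0.0343 F [-12.6  10.6  12.8] w 0.151 t 14.5
N 1 slide [ 0.02   0.006 -0.008] twist [ 0.029 -0.021  0.003]
mid [ 585. -151.   49.] end [ 585. -151.   49.]
```

```bash
python3 - <<'E'
from h import *
T,o=pose();np.save('pics/Ta.npy',T)
for i in range(3):
    g=save('wrist','wa'); o=arm.get_obs();print(o['eef_pos'].round(1),o['contact_force'].round(1),o['t'])
g=dict(np.load('pics/wa.npz'))
uu,vv=np.meshgrid(np.arange(80,420),np.arange(0,330));uu=uu.ravel();vv=vv.ravel();P=np.array([ww(g,T,u,v) for u,v in zip(uu,vv)])
B=P[(abs(P[:,2]-42)<4)&(vv<250)&(uu>200)&(uu<360)]
r=cv2.minAreaRect(B[:,:2].astype(np.float32));print(np.median(B[:,2]),np.round(r[0],1),np.round(r[1],1),r[2])
A=np.c_[B[:,:2],np.ones(len(B))];print('top slope',np.linalg.lstsq(A,B[:,2],rcond=None)[0])
F=P[(abs(P[:,2]-32)<2.5)&(uu>320)];r=cv2.minAreaRect(F[:,:2].astype(np.float32));print('f',len(F),np.round(r[0],1),np.round(r[1],1),r[2])
save('scene','sa');save('top','ta')
o=arm.get_obs();print(o['contact_force'].round(1))
E
```

```text
[ 585.3 -150.4   48.9] [-11.6   9.1  10.4] 14.55
[ 585.3 -150.4   48.9] [-10.8   9.4  10.4] 14.6
[ 585.3 -150.4   48.9] [-11.2   9.3   9.8] 14.65
42.65304963959048 [ 583.5 -122.6] [64.3 44. ] 1.863853931427002
top slope [-4.40001403e-03 -9.49964687e-03  4.40597701e+01]
f 5824 [ 616.8 -103.5] [ 18.6 152.6] 1.9589966535568237
[-11.    9.3   9.5]
```

View pics/wa.png

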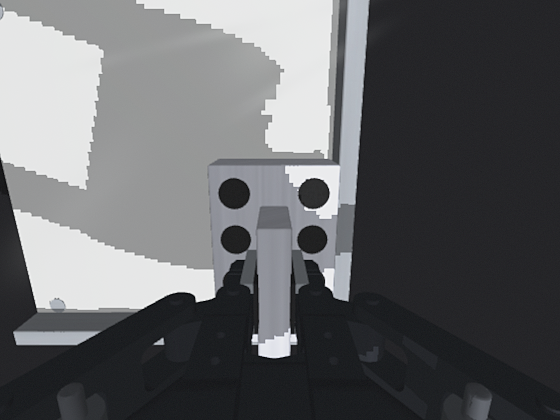

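```bash
python3 - <<'E'
import cv2
im=cv2.imread('pics/sa.png');a=cv2.resize(im[150:270,150:350],None,fx=3.9,fy=3.9,interpolation=cv2.INTER_CUBIC);cv2.imwrite('pics/sac.png',a)
im=cv2.imread('pics/sa.png');a=cv2.resize(im[140:280,310:480],None,fx=4,fy=4,interpolation=cv2.INTER_CUBIC);cv2.imwrite('pics/sad.png',a)
E
```

```text
(no output)
```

View pics/sac.png

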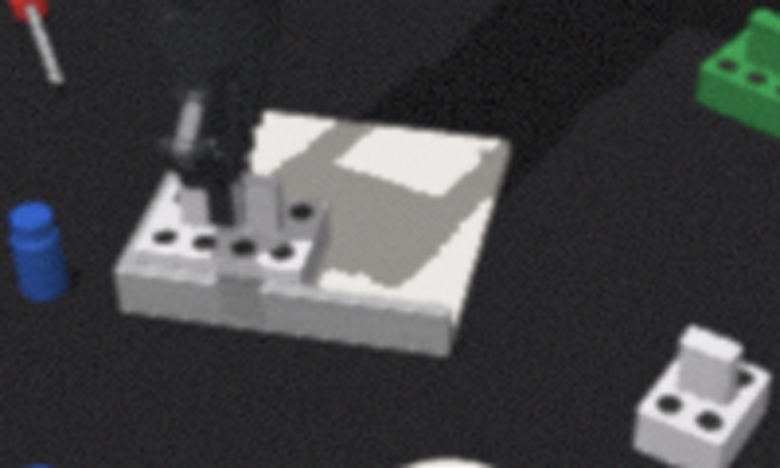

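View pics/sad.png

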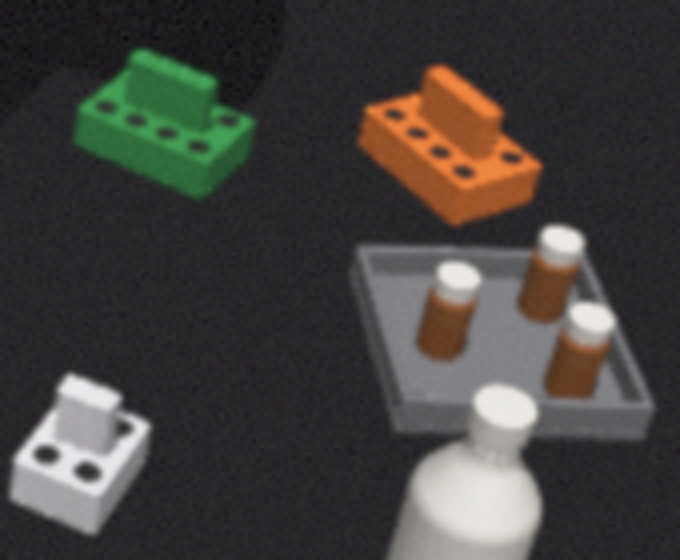

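Both axes are stuck against the fences at about 11 and 9 N. I'll raise the push to around 18–20 N, with less downward load, so deck friction can't be taking all of it.

Emit:
drive_tool(targets=[{"slide": [0.09, -0.015, 0.14], "twist": [0.1, 0.02, -0.06], "grip": 0.1}])

```text
t: 14.83
eef_pos: [585.6, -150.4, 49.0]
ee_rot: [-1.226, 1.187, -1.185]
contact_force: [-15.2, 16.8, 9.4]
width: 0.149
```

Emit:
drive_tool(targets=[{"slide": [0.12, -0.01, 0.16], "twist": [0.12, -0.02, -0.08], "grip": 0.1}])

```text
t: 14.92
eef_pos: [585.6, -150.4, 48.9]
ee_rot: [-1.227, 1.187, -1.185]
contact_force: [-19.2, 22.8, 20.9]
width: 0.151
```

```bash
python3 - <<'E'
from h import *
T,o=pose();print(T[:3,1].round(4));plan(585,-151,48.7,.036,1);g=save('top','tb');
for i in range(3):
    get_image('top');o=arm.get_obs();print(o['eef_pos'].round(1),o['contact_force'].round(1),o['width'],o['t'])
E
```

```text
[-0.0022 -0.0011 -1.    ]
from [ 585.6 -150.4   48.9] tz yaw 0.032 F [-19.2  22.8  20.9] w 0.151 t 14.92
N 1 slide [ 0.018  0.007 -0.021] twist [ 0.028 -0.05   0.013]
mid [ 585. -151.   49.] end [ 585. -151.   49.]
[ 585.6 -150.4   48.9] [-16.   17.4  15.2] 0.1508837986279253 15.0167
[ 585.6 -150.4   48.9] [-16.   17.9  15.4] 0.1509019515919543 15.0667
[ 585.6 -150.4   48.9] [-15.2  17.4  14.9] 0.14981496475250047 15.1167
```

Emit:
drive_tool(targets=[{"slide": [0.06, -0.03, 0.2], "twist": [0.08, -0.08, -0.03], "grip": 0.1}])

```text
t: 15.2
eef_pos: [586.7, -150.2, 49.1]
ee_rot: [-1.232, 1.184, -1.178]
contact_force: [-17.6, -3.9, 3.9]
width: 0.151
```

Emit:
drive_tool(targets=[{"slide": [0.08, -0.02, 0.2], "twist": [0.1, -0.06, -0.04], "grip": 0.1}])

```text
t: 15.28
eef_pos: [586.7, -150.3, 49.1]
ee_rot: [-1.237, 1.184, -1.172]
contact_force: [-25.2, 9.9, 20.4]
width: 0.154
```

```bash
python3 - <<'E'
from h import *
T,o=pose();print(T[:3,1].round(4));plan(585,-151,48.7,.036,1)
for i in range(2):
    get_image('top');o=arm.get_obs();print(o['eef_pos'].round(1),o['contact_force'].round(1),o['t'])
E
```

```text
[-9.5e-03 -1.0e-04 -1.0e+00]
from [ 586.7 -150.3   49.1] tz yaw 0.044 F [-25.2   9.9  20.4] w 0.154 t 15.28
N 1 slide [ 0.019  0.014 -0.058] twist [ 0.119  0.1   -0.004]
mid [ 585. -151.   49.] end [ 585. -151.   49.]
[ 586.7 -150.3   49.1] [-20.8   8.7  16.2] 15.3333
[ 586.7 -150.4   49.1] [-20.2   9.4  15. ] 15.3833
```

x moved on to 586.7, so the earlier x reading was partly friction. The fence position I measured earlier predicts contact at about 586.3. I'll push again with the tilt corrected and test whether it stops.

Emit:
drive_tool(targets=[{"slide": [0.06, -0.04, 0.15], "twist": [0.14, 0.08, -0.02], "grip": 0.1}])

```text
t: 15.47
eef_pos: [586.7, -150.3, 49.2]
ee_rot: [-1.23, 1.188, -1.177]
contact_force: [-7.1, 4.4, -6.6]
width: 0.15
```

Emit:
drive_tool(targets=[{"slide": [0.06, -0.02, 0.2], "twist": [0.1, 0.04, -0.03], "grip": 0.1}])

```text
t: 15.55
eef_pos: [586.7, -150.3, 49.1]
ee_rot: [-1.231, 1.194, -1.177]
contact_force: [-26.4, 6.1, 24.6]
width: 0.154
```

```bash
python3 - <<'E'
from h import *
T,o=pose();print(T[:3,1].round(4));plan(585,-151,48.7,.036,1)
np.save('pics/Tb.npy',T);g=save('wrist','wb');print(arm.get_obs()['contact_force'])
uu,vv=np.meshgrid(np.arange(80,420),np.arange(0,330));uu=uu.ravel();vv=vv.ravel()
for f,t in(('wa','Ta'),('wb','Tb')):
    g=dict(np.load(f'pics/{f}.npz'));T=np.load(f'pics/{t}.npy');P=np.array([ww(g,T,u,v) for u,v in zip(uu,vv)])
    # per-row: block right face x and fence inner/outer edges in deck-like rotated frame
    c,s=np.cos(.036),np.sin(.036);X=c*P[:,0]+s*P[:,1];Y=-s*P[:,0]+c*P[:,1]
    m=(abs(P[:,2]-42.5)<3)&(vv<240)&(uu>200);n=(abs(P[:,2]-32.3)<2.5)&(uu>320)&(vv<140)
    q=(abs(P[:,2]-32.3)<2.5)&(uu>335)&(vv>170)&(vv<230)
    print(f,'block x',np.percentile(X[m],[.5,99.5]).round(1),'y end',np.percentile(Y[m],99.5).round(1),'fence',np.percentile(X[n],[1,99]).round(1),'fence beside',np.percentile(X[q],[1,99]).round(1))
    B=P[m][:,:2].astype(np.float32);print(cv2.minAreaRect(B))
E
```

```text
[-0.0109  0.0027 -0.9999]
from [ 586.7 -150.3   49.1] tz yaw 0.0337 F [-26.4   6.1  24.6] w 0.154 t 15.55
N 1 slide [ 0.02   0.014 -0.059] twist [ 0.135 -0.029 -0.039]
mid [ 585. -151.   49.] end [ 585. -151.   49.]
[-20.86742209   6.44906022  14.07003247]
wa block x [547.2 610.3] y end -121.6 fence [611.7 621.6] fence beside [612.7 621.6]
((583.436767578125, -119.6385726928711), (64.28353881835938, 38.177589416503906), 1.9180606603622437)
wb block x [548.5 611.6] y end -121.7 fence [611.7 621.6] fence beside [613.9 621.7]
((584.62255859375, -119.7757339477539), (64.3323974609375, 38.49488067626953), 1.9778883457183838)
```

The wrist view now shows the block's far face flush with the fence (x' 611.6 against 611.7, where it was 1.4 mm short before). The y end puts the other face on the side fence, at y' of about -221.7. Last, I'll balance the pushes.

Emit:
drive_tool(targets=[{"slide": [0.1, -0.03, 0.12], "twist": [0.13, -0.02, -0.05], "grip": 0.1}])

```text
t: 15.68
eef_pos: [586.7, -150.6, 49.4]
ee_rot: [-1.229, 1.192, -1.177]
contact_force: [-2.8, 21.2, 1.4]
width: 0.153
```

Emit:
drive_tool(targets=[{"slide": [0.12, -0.02, 0.15], "twist": [0.12, -0.02, -0.06], "grip": 0.1}])

```text
t: 15.77
eef_pos: [586.7, -150.6, 49.4]
ee_rot: [-1.228, 1.191, -1.176]
contact_force: [-15.7, 23.0, 15.3]
width: 0.151
```

```bash
python3 - <<'E'
from h import *
T,o=pose();print(T[:3,1].round(4));plan(585,-151,48.7,.036,1)
for i in range(4):
    get_image('top');o=arm.get_obs();print(o['eef_pos'].round(1),o['contact_force'].round(1),o['t'])
E
```

```text
[-0.008   0.0047 -1.    ]
from [ 586.7 -150.6   49.4] tz yaw 0.0352 F [-15.7  23.   15.3] w 0.151 t 15.77
N 1 slide [ 0.011  0.022 -0.058] twist [ 0.098 -0.01  -0.062]
mid [ 585. -151.   49.] end [ 585. -151.   49.]
[ 586.7 -150.6   49.4] [-14.8  17.6  11.2] 15.8167
[ 586.7 -150.6   49.4] [-13.7  17.9  10.4] 15.8667
[ 586.7 -150.6   49.4] [-14.   17.6  11.7] 15.9167
[ 586.7 -150.6   49.4] [-13.3  17.2  11.4] 15.9667
```

Emit:
drive_tool(targets=[{"slide": [0.1, -0.02, 0.2], "twist": [0.12, -0.02, -0.06], "grip": 0.1}])

```text
t: 16.05
eef_pos: [586.7, -150.4, 49.2]
ee_rot: [-1.231, 1.192, -1.173]
contact_force: [-25.5, 9.0, 19.5]
width: 0.152
```

```bash
python3 - <<'E'
from h import *
T,o=pose();print(T[:3,1].round(4),T[:3,3].round(1),o['contact_force'].round(1));np.save('pics/Tc.npy',T)
g=save('wrist','wc')
for i in range(4):
    gt=get_image('top');o=arm.get_obs();print(o['eef_pos'].round(1),o['contact_force'].round(1),o['t'])
uu,vv=np.meshgrid(np.arange(80,420),np.arange(0,330));uu=uu.ravel();vv=vv.ravel()
P=np.array([ww(g,T,u,v) for u,v in zip(uu,vv)]);c,s=np.cos(.036),np.sin(.036);X=c*P[:,0]+s*P[:,1];Y=-s*P[:,0]+c*P[:,1]
m=(abs(P[:,2]-42.5)<3)&(vv<240)&(uu>200);n=(abs(P[:,2]-32.3)<2.5)&(uu>320)&(vv<140)
print('block x',np.percentile(X[m],[.5,99.5]).round(1),'y end',np.percentile(Y[m],99.5).round(1),'fence',np.percentile(X[n],[1,99]).round(1),'z',np.median(P[m][:,2]),'deckz',np.median(P[abs(P[:,2]-12)<3][:,2]))
print(cv2.minAreaRect(P[m][:,:2].astype(np.float32)),np.linalg.lstsq(np.c_[P[m][:,:2],np.ones(m.sum())],P[m][:,2],rcond=None)[0])
E
```

```text
[-0.0108  0.0046 -0.9999] [ 586.7 -150.4   49.2] [-25.5   9.   19.5]
[ 586.7 -150.5   49.3] [-20.8  13.6  15.8] 16.15
[ 586.7 -150.5   49.3] [-20.5  13.6  16.1] 16.2
[ 586.7 -150.5   49.3] [-20.9  14.2  15.4] 16.25
[ 586.7 -150.5   49.3] [-19.5  13.8  15.3] 16.3
block x [548.5 611.6] y end -121.7 fence [611.7 621.6] z 43.171354949692244 deckz 12.430199085531541
((584.6929931640625, -119.63247680664062), (64.34002685546875, 38.27157974243164), 1.867593765258789) [-1.31063651e-02 -2.97648224e-03  5.04694555e+01]
```

The forces are steady at about 20 N on the far side and 14 N on the side fence, so I'm handing the job in.

```bash
python3 - <<'E'
from h import *
print(arm.sign_off())
E
```

```text
the job is handed in; nothing more can be done
None
```

The stray vial is standing in the tray and the long block is pressed into the fenced corner, still held by the gripper. I handed the job in at about 16.3 s of the 72 s allowed; no verdict was reported.

- **Vial:** I set it down near the middle of the tray's free half and let go. The wrist and scene pictures show it upright beside the other two. Setting it down briefly gave about 40 N upward on the tool before I eased off.
- **Block against the far fence:** in the last wrist picture its far face is within 0.1 mm of the fence. An earlier check disagreed: the force suggested contact, but the camera showed a 1.4 mm gap held by friction, so I pushed again until it stopped moving.
- **Block against the side fence:** I couldn't see this contact directly. The force rose suddenly at the expected position, and the block's visible end agrees with where the fence was measured.
- **Final push:** the wrist force was steady at about 20 N towards the far fence, 14 N towards the side fence and 15 N upward from the deck. These are wrist readings, so friction on the deck takes part of the push.
- **Block flatness:** it tilts about 0.013 rad, and its long side is within about 0.005 rad of the far fence. Its top measured up to about 0.8 mm high.
- **Other objects:** I didn't touch the short block or anything else. The last pictures show nothing out of place, but I didn't measure each object again.

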